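Register a board in the drilling jig and swing the keeper over it

ROBOT

A 6-joint arm with a two-finger parallel gripper is mounted at the origin on the work surface. World frame = base frame: x ahead of the robot, y to its left, z up, the work surface at z = 0. Lengths are in m, angles in rad, forces in N, time in s.
With the tool pointing down it reaches from about 0.3 to 0.875 m from the base axis. Payload 6.4 kg.
Tool frame: the origin (TCP) lies on the front face of the gripper's body, between the roots of the fingers; the fingertips stand 73 mm ahead of it and the grasp point (between the pads) lies ctrl.pinch_z ahead of it (ctrl.pinch_z is the distance from the TCP to the grasp point, in m); z points along the fingers, x is the direction in which the jaws open and shut, and the axes are right-handed (so a half turn about z gives the same grasp; the last joint's range is limited). The gripper opens to 85 mm and grips with 20 to 120 N. Pads are 22 mm wide; open, the fingers measure 114 mm over their backs; the gripper's body (76 mm by 85 mm) begins 54 mm behind the grasp point. The pads swing forward as they close: fully open they stand 13 mm farther back than shut.
Start: joints at [-1.321, 0.181, 1.607, -0, 1.354, -0.206], TCP at [0.253, -0.516, 0.304] pointing down, gripper open.
Joint ranges: [-2.99, 2.99], [-0.89, 2.07], [0.3, 2.58], [-1.14, 4.28], [0, 2.63], [-3.12, 3.12]. Speed limits (rad/s): [2.57, 2.57, 3.01, 3.14, 3.14, 3.14].

INTERFACE

Orientations are given as a unit quaternion [w, x, y, z].
In Python, from bench import ctrl gives the robot as it stands.
- The arm moves only by the tool move_arm, never from a script. Its argument "rows" is text: rows parted by semicolons, each of 7 numbers parted by spaces: the shift along the tool's x, y, z in cm, then the turn, a rotation vector about the tool's x, y, z in degrees, then the opening, from 0 (shut) to 1 (fully open). In form: x y z rx ry rz grip; .... A call has 1 to 20 rows; each row shifts and turns the commanded pose from where the row before left it, along the tool's axes as they then stand; what a row does not reach is not made up. A row lasts 1/10 s, in which the tool goes at most 50 mm and 8.59 degrees, less where a joint would pass 70% of its speed; a pose out of reach is approached as far as the arm can. A call with a gripper value outside its range is refused whole. The fingers move at their own pace and stop on an object; the grip force is fixed at half the most. Time passes only in rows, so rows that do not move let the fingers close. It gives the time, the measured TCP pose, the force and the opening at its end, in the units of the state.
- ctrl.get_obs(): the state, without advancing time (a new reading comes with each control period).
- ctrl.camera(name): name is "side" or "top" or "wrist"; returns a dict with "color" (420x560x3 uint8, blue, green, red), "fx", "fy", "cx", "cy" (pixels), "rvec" (rotation vector, rad) and "tvec" (3), from world to camera coordinates, as OpenCV has them. Camera axes: x right, y down, z forward; pixel columns grow to the right and rows downward; lengths in m; the calibration is good to about 2 mm. A picture is of the moment at which its call begins. There is no depth.
- ctrl.hand_in(): hands the job in, once; it reports no verdict.
Trained networks look in the newest picture that a camera, given by its name, has taken for a name from the list of things; names that differ only in an ending like _2 or _b are one class to them, and where a whole thing is asked for, a point or a joint stands for the part that bears it (a point fixed in the world has none). Each returns a list of dicts, best first, with "confidence" (0 to 1); they miss things now and then, are a little off and sometimes report something else, mostly with a low value. They report only what shows in the picture. A call takes as long as a camera call. They do not tell look-alikes from the thing itself.
- ctrl.look_for(camera, query): "bbox" ([left, top, right, bottom] in pixels, round what is visible of it).
- ctrl.trace(camera, query): "region" (420x560 bool, what is visible of it) and "bbox" ([left, top, right, bottom] in pixels, round what is visible of it).
The state is a dict: "time_s": time; "q": joint angles; "dq": joint speeds; "joint_efforts": joint torques, N m; "eef_pos": TCP position; "eef_rot": TCP orientation; "wrist_force": force on the tool from outside, world axes, zero at the start; "torque": the same for the moment, N m; "opening": opening from 0.0 (shut) to 1.0 (fully open).
Only numpy, scipy, OpenCV 4.12 (cv2) and the standard library are available. Lean on these libraries where they do the work, as an engineer would, in place of code of your own. Each camera call takes 0.05 s, during which the arm holds its last target.

TASK

Without lifting it, push the loose wooden board along the bench until its long edge lies flush against the fence and its left end is up against the stop block. Then push the wooden keeper, the pivoting bar on top of the fence, round until it has swung fully across the board, square to the fence. Leave the other things on the bench where they are, and finish clear of everything.

Things in the scene. Friction and masses are not known exactly. Their poses are not given: they have to be found in the camera images.
- board: loose flat wooden board, 92 (x) by 200 (y) by 20 (z) mm, about 0.25 kg, lying flat on the bench between the robot and the fence, turned up to about 0.25 rad from the fence's direction. Origin: centre of its underside; y along its length (+y is the left end, which goes to the stop), +x towards the long edge that goes to the fence, z up.
- far_left (a point): on the board: the corner of its far (fence-side) long edge and its left end, at mid thickness (46, 100, 10 mm in the board's frame). Axes as the board's.
- far_right (a point): on the board: the corner of its far (fence-side) long edge and its right end, at mid thickness (46, -100, 10 mm in the board's frame). Axes as the board's.
- fence: plywood strip fixed to the bench, 45 (x) by 440 (y) by 24 (z) mm, beyond the board. Origin: foot of its front face (the face to the robot), at the middle of its length; y along the fence (+y to the robot's left), x square to the front face and away from the robot, so the strip fills x 0 to 45, y -220 to 220, z 0 to 24 mm. It may be turned by up to 0.2 rad from the robot's axes.
- stop: aluminium stop block fixed in front of the fence near its left end; it does not move. Origin: foot of the corner between the fence's front face and the block's right-hand face, which the board's left end must meet. Axes as the fence's; the block fills x -75 to 0, y 0 to 40, z 0 to 24 mm, with a black knob (28 mm across, centred at x -50, y 20) up to z 38 mm on it.
- keeper (a joint): angle (rad) of the keeper, a dark wooden bar on a vertical pivot on top of the fence: 0 = along the fence, pointing to its -y (right); 1.571 = square to it, pointing to its -x (to the robot) over the board, at its end stop. Grows clockwise seen from above; light friction (about 0.05 N m), stays where left.
- keeper_pivot (a point): the keeper's pivot axis at half the bar's thickness, 31.5 mm above the bench, at x 22, y 30 mm in the fence's frame; axes as the fence's. The bar is 22 mm wide, reaches 90 mm beyond the pivot and 14 mm behind it, from 24.5 to 38.5 mm above the bench, so it passes over the board. A fixed steel pin (8 mm thick, 36 mm high) at fence x 4, y 45.5 mm is its end stop.
- keeper_knob (a point): centre of the upright steel knob (16 mm across, from 38.5 to 56.5 mm above the bench) on top of the keeper, 78 mm from the pivot along the bar. Its -y axis points along the bar away from the pivot.
- glue: bystander: white bottle, 56 mm across, 160 mm high, standing left of the work. Origin: centre of its underside, z up.
- square: bystander: try square lying flat, nearer the robot to the left: dark wooden stock 22 (x) by 100 (y) by 18 mm centred on the origin, steel blade from x 10 to 130 mm, y 20 to 50 mm. Origin: centre of the stock's underside.
- tray: bystander: grey open tray with screws and dowels, 90 by 120 by 35 mm, right of the work. Origin: centre of its underside.
- offcut: bystander: dark wooden block 50 by 70 by 40 mm, nearer the robot to the right. Origin: centre of its underside.
Mind the look-alikes: they are no part of the job. There is more than one size of the board; the one meant has the size given above. Several things have the shape of the stop; the one meant has the colours described above.

How it is judged:
By the outcome, as a careful person would: the job done as asked, in the order asked, and still so for the second after the job is handed in, with the robot touching nothing.
It also fails if it takes over 58 s, if anything falls off the work surface, if the arm or the gripper's body presses on something with over 40 N, if the wrist force passes 120 N, or if a joint passes its speed limit or range.

## Working session

There is one attempt and no reset: what is moved stays moved. The work goes in short steps, Python scripts to look and compute and a tool call to move; the robot and the scene stay as the last step left them, time stands still between calls to the robot, and variables do not carry over. Pictures are saved under pics/ and viewed, and the job is handed in when it is done.

Besides the shell and the picture viewer there is one more tool, called after "Call:" as a command line: name --argument value ..., lists and objects as JSON in quotes. move_arm: Moves the arm, as the interface text tells. Its arguments: {"type":"object","properties":{"rows":{"type":"string"}},"required":["rows"]}

```bash
mkdir -p pics; ls
python3 - <<'E'
from bench import ctrl
import cv2
for n in ["top","side"]:
    c=ctrl.camera(n); cv2.imwrite(f"pics/{n}0.png",c["color"]); print(n,c["fx"],c["cx"],c["cy"],c["rvec"],c["tvec"])
    for q in ["board","fence","stop","keeper","keeper_knob","glue","square","tray","offcut"]:
        print(q,[(d["bbox"],round(d["confidence"],2)) for d in ctrl.look_for(n,q)])
o=ctrl.get_obs();print(o["time_s"],o["eef_pos"],o["eef_rot"],ctrl.pinch_z)
E
```

```text
pics
top 433.9196002524828 283.2223833284679 217.95243872168663 [ 2.15438115 -2.14469824  0.13376726] [-0.05625658  0.4958249   1.06801289]
board [([324.4, 310.9, 443.8, 387.1], 0.93), ([246.4, 179.3, 328.9, 224.1], 0.78)]
fence [([160.6, 144.0, 329.2, 179.9], 0.56)]
stop [([182.5, 173.5, 192.0, 200.7], 0.94), ([248.2, 180.3, 329.0, 224.6], 0.69), ([187.9, 99.1, 207.6, 131.0], 0.59)]
keeper [([224.1, 155.7, 270.3, 172.9], 0.74)]
keeper_knob [([229.6, 153.2, 268.8, 172.2], 0.89)]
glue [([117.8, 193.5, 150.9, 221.2], 0.97), ([166.1, 229.6, 205.5, 282.3], 0.62), ([179.7, 173.0, 194.0, 204.4], 0.25)]
square [([165.3, 227.6, 205.7, 282.6], 0.73), ([346.4, 234.5, 382.8, 268.6], 0.56)]
tray [([376.2, 157.7, 425.5, 194.1], 0.62)]
offcut [([347.2, 236.7, 385.7, 265.2], 0.81)]
side 398.3611781307228 281.5757513016512 210.14890085062729 [ 0.88160893 -2.61611648  0.98795751] [0.36418507 0.30680305 0.89845641]
board [([413.1, 187.0, 456.3, 218.7], 0.93), ([234.9, 190.1, 304.1, 247.8], 0.67)]
fence [([155.7, 171.0, 266.1, 279.2], 0.93)]
stop [([134.4, 216.1, 167.1, 240.0], 0.71), ([178.6, 257.4, 211.6, 287.3], 0.69)]
keeper [([202.1, 205.9, 233.1, 227.8], 0.7)]
keeper_knob [([202.7, 205.1, 240.2, 230.5], 0.84)]
glue [([159.4, 276.4, 188.5, 330.9], 0.91)]
square [([213.5, 295.6, 289.9, 341.4], 0.75)]
tray [([217.3, 296.5, 286.6, 341.8], 0.72), ([289.8, 131.8, 334.8, 170.3], 0.7)]
offcut []
1.0 [ 0.25308739 -0.51631256  0.30388555] [-4.50608672e-06  8.48564112e-01 -5.29092570e-01 -1.95463491e-05] 0.0539
```

Run:
```python
import cv2
a=cv2.imread("pics/top0.png")[90:300,100:460]; cv2.imwrite("pics/top0c.png",cv2.resize(a,None,fx=2.2,fy=2.2,interpolation=cv2.INTER_CUBIC))
a=cv2.imread("pics/side0.png")[110:350,110:470]; cv2.imwrite("pics/side0c.png",cv2.resize(a,None,fx=2.2,fy=2.2,interpolation=cv2.INTER_CUBIC))
```

```text
(no output)
```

View pics/top0c.png

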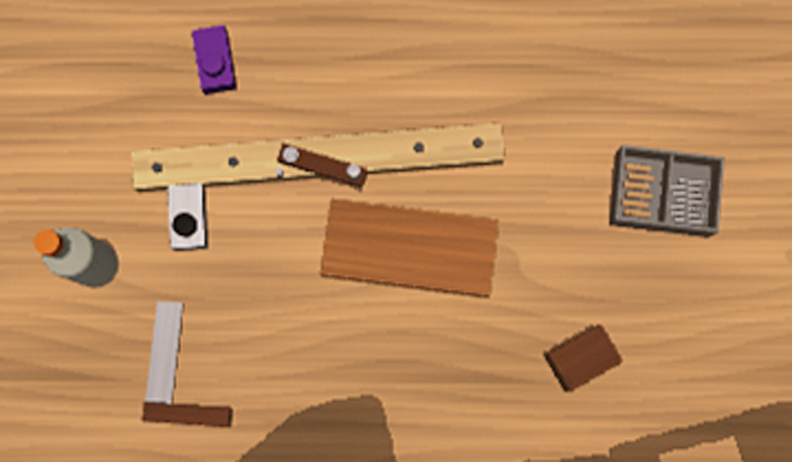

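View pics/side0c.png

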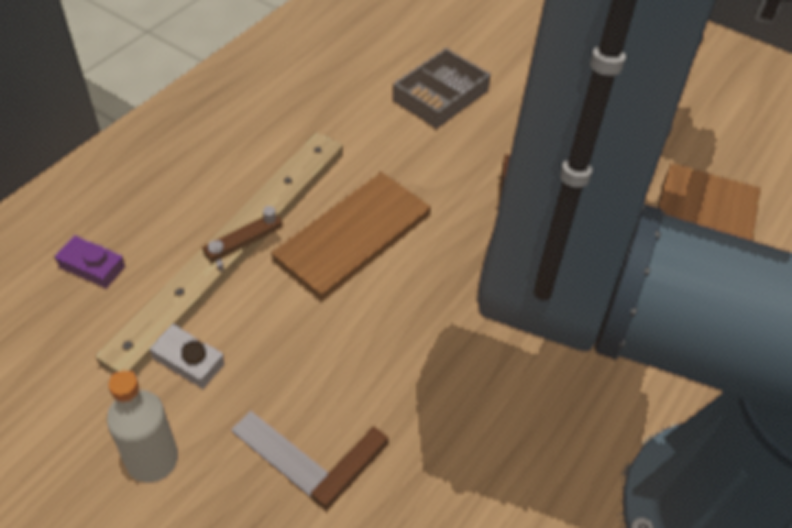

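The top view shows two boards: one at about (288,202), and another near the arm at about (384,349). There are two stop-shaped blocks: an aluminium one with a black knob at (185,187), and a purple one at (197,115). I'll measure both boards and check the choice in a close crop.

```bash
cat > h.py <<'E'
import numpy as np, cv2
from bench import ctrl
def P(c,uv,z):
    uv=np.atleast_2d(np.array(uv,float)); R=cv2.Rodrigues(np.array(c["rvec"],float))[0]; t=np.array(c["tvec"],float)
    d=np.c_[(uv[:,0]-c["cx"])/c["fx"],(uv[:,1]-c["cy"])/c["fy"],np.ones(len(uv))]@R
    o=-R.T@t
    return (o+d*((z-o[2])/d[:,2])[:,None])
def proj(c,X):
    K=np.array([[c["fx"],0,c["cx"]],[0,c["fy"],c["cy"]],[0,0,1.]])
    return cv2.projectPoints(np.atleast_2d(np.array(X,float)),np.array(c["rvec"],float),np.array(c["tvec"],float),K,None)[0][:,0]
def quad(reg):
    cs,_=cv2.findContours(reg.astype(np.uint8),cv2.RETR_EXTERNAL,cv2.CHAIN_APPROX_NONE)
    return max(cs,key=cv2.contourArea)
def rect(c,z,x0,x1,y0,y1,s=1000.):
    # rectified view: rows = x decreasing downward, cols = y decreasing rightwards, s px/m
    w,h=int((y1-y0)*s),int((x1-x0)*s)
    src=proj(c,[[x1,y1,z],[x1,y0,z],[x0,y0,z],[x0,y1,z]]).astype(np.float32)
    M=cv2.getPerspectiveTransform(src,np.float32([[0,0],[w,0],[w,h],[0,h]]))
    return cv2.warpPerspective(c["color"],M,(w,h),flags=cv2.INTER_CUBIC)
E
python3 - <<'E'
from h import *
c=ctrl.camera("top")
for q,z in [("board",.02),("fence",.024),("stop",.024),("keeper",.0385),("tray",.035),("offcut",.04),("square",.018),("glue",.1)]:
    for d in ctrl.trace("top",q):
        ct=quad(d["region"])[:,0].astype(np.float32)
        w=P(c,ct,z)[:,:2]*1000
        r=cv2.minAreaRect(w.astype(np.float32)); print(q,round(d["confidence"],2),[np.round(v,1) for v in r], np.round(cv2.boxPoints(r)).astype(int).tolist())
im=rect(c,.022,.38,.80,-.28,.34,1200); cv2.imwrite("pics/rect0.png",im)
E
```

```text
board 0.67 [array([ 173.3, -305.6]), array([126.3, 267.3]), np.float64(14.9)] [[78, -193], [147, -451], [269, -419], [200, -160]]
board 0.63 [array([539.5, -60.2]), array([203.3,  98.8]), np.float64(82.9)] [[478, -155], [576, -167], [601, 35], [503, 47]]
fence 0.73 [array([641.6,  47.7]), array([ 62.8, 439.7]), np.float64(5.1)] [[591, 264], [630, -174], [692, -168], [653, 269]]
stop 0.89 [array([767.8, 174.6]), array([82.3, 43. ]), np.float64(10.7)] [[723, 188], [731, 146], [812, 161], [804, 203]]
stop 0.56 [array([574.6, 199. ]), array([79.1, 44.1]), np.float64(2.1)] [[534, 220], [536, 175], [615, 178], [613, 222]]
keeper 0.85 [array([634.9,  39.1]), array([100.3,  23.9]), np.float64(71.4)] [[608, -5], [630, -12], [662, 83], [640, 90]]
tray 0.86 [array([ 605.3, -360. ]), array([126.4, 102.3]), np.float64(83.1)] [[547, -417], [649, -429], [664, -303], [562, -291]]
tray 0.6 [array([402. , 188.2]), array([101. , 138.3]), np.float64(88.3)] [[331, 140], [470, 136], [473, 237], [334, 241]]
offcut 0.83 [array([ 410.7, -257.9]), array([53.7, 78.9]), np.float64(29.6)] [[368, -237], [407, -305], [454, -279], [415, -210]]
square 0.65 [array([403. , 190.5]), array([102.3, 138.6]), np.float64(86.5)] [[331, 144], [469, 135], [475, 237], [337, 246]]
glue 0.78 [array([517. , 302.1]), array([96.3, 55.3]), np.float64(68.7)] [[474, 267], [525, 247], [560, 337], [509, 357]]
```

View pics/rect0.png

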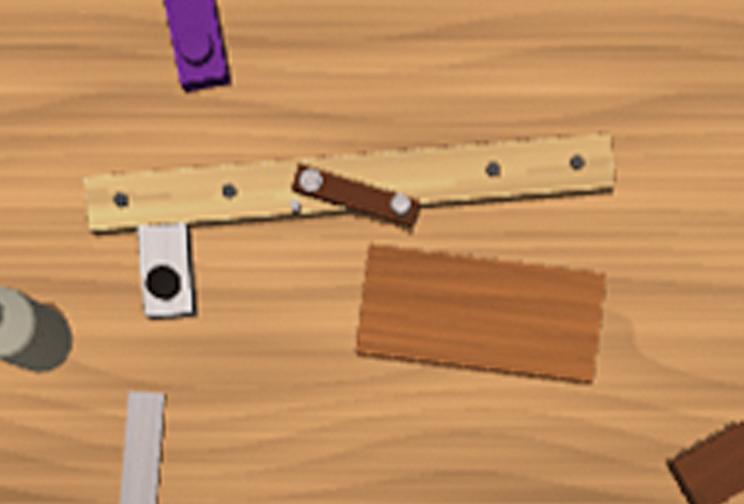

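View pics/top0.png

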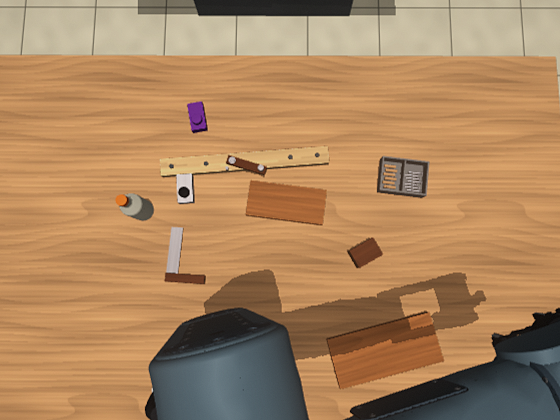

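Of the two boards, the one at (288,202) measures about 99×203 mm in the mask, which fits 92×200. The other one at (384,349) measures about 126×267, so it's too large. The stop is the aluminium block with the black knob at (185,187). The crop confirms both choices.

I'll turn the jaws to the fence's axes (about +0.08 rad) and come in at the board's right end.

Call:
move_arm --rows "0 0 0 0 0 -8.56 0.5;0 0 0 0 0 -8.56 0.5;0 0 0 0 0 -8.56 0.5;0 0 0 0 0 -8.56 0.5;0 0 0 0 0 -8.56 0.5;0 0 0 0 0 -8.56 0.5;0 0 0 0 0 -8.56 0.5;0 0 0 0 0 -8.56 0.5;3.2 -2.8 0 0 0 0 0.5;3.2 -2.8 0 0 0 0 0.5;3.2 -2.8 0 0 0 0 0.5;3.2 -2.8 0 0 0 0 0.5;3.2 -2.8 0 0 0 0 0.5;3.2 -2.8 0 0 0 0 0.5;3.2 -2.8 0 0 0 0 0.5;3.2 -2.8 0 0 0 0 0.5;3.2 -2.8 0 0 0 0 0.5;3.2 -2.8 0 0 0 0 0.5;0 0 0 0 0 0 0.5"

```text
time_s: 3.35
eef_pos: [0.5523, -0.2077, 0.3039]
eef_rot: [-0.001, 0.999, 0.043, 0.001]
wrist_force: [0.1, -0.7, -0.4]
opening: 0.498
```

```bash
cat >> h.py <<'E'
TH=0.080; O=np.array([.624,.0475]); EX=np.array([np.cos(TH),np.sin(TH)]); EY=np.array([-np.sin(TH),np.cos(TH)])
def F(p): d=np.array(p)[...,:2]-O; return np.stack([d@EX,d@EY],-1)
def st():
    from scipy.spatial.transform import Rotation as R
    o=ctrl.get_obs(); q=o["eef_rot"]; X=R.from_quat([q[1],q[2],q[3],q[0]]).as_matrix()
    print("t",round(o["time_s"],2),"F",np.round(F(o["eef_pos"])*1000,1),"z",round(o["eef_pos"][2]*1000,1),"toolx deg",round(np.degrees(np.arctan2(X[1,0],X[0,0])),2),"f",np.round(o["wrist_force"],1),"op",round(o["opening"],3))
E
python3 - <<'E'
from h import *
st()
c=ctrl.camera("wrist");cv2.imwrite("pics/w1.png",c["color"])
c=ctrl.camera("top");cv2.imwrite("pics/r1.png",rect(c,.022,.38,.80,-.28,.34,1200))
E
```

```text
t 3.35 F [ -91.9 -248.6] z 303.9 toolx deg 4.9 f [ 0.1 -0.7 -0.4] op 0.498
```

View pics/w1.png

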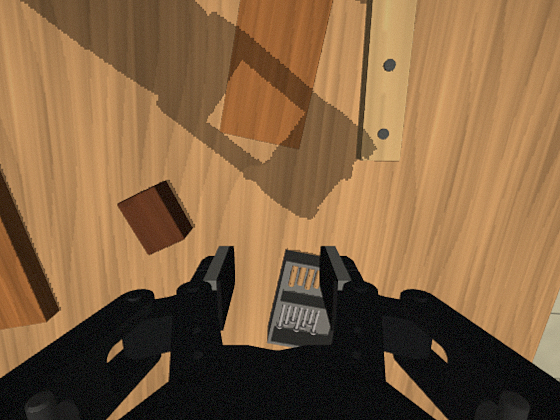

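The wrist view shows the board's right end at (265,140) ahead of the half-open fingers, with nothing below them. Lowering now.

Call:
move_arm --rows "-0.6 0 4 0 0 0 0.5;0 0 4 0 0 0 0.5;0 0 4 0 0 0 0.5;0 0 4 0 0 0 0.5;0 0 4 0 0 0 0.5;0 0 1.4 0 0 0 0.5;0 0 1.3 0 0 0 0.5;0 0 0 0 0 0 0.5"

```text
time_s: 4.25
eef_pos: [0.5432, -0.2126, 0.0764]
eef_rot: [-0.0, 0.999, 0.04, -0.001]
wrist_force: [-0.5, 0.3, -0.1]
opening: 0.5
```

Run:
```python
from h import *
st()
c=ctrl.camera("side");cv2.imwrite("pics/s2.png",cv2.resize(c["color"][90:290,200:470],None,fx=2.8,fy=2.8,interpolation=cv2.INTER_CUBIC))
```

```text
t 4.25 F [-101.3 -252.8] z 76.4 toolx deg 4.54 f [-0.5  0.3 -0.1] op 0.5
```

View pics/s2.png

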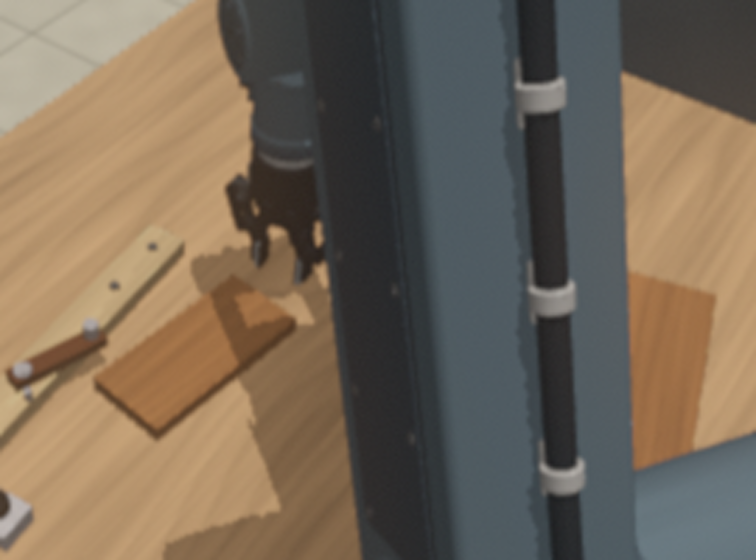

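The fingers are down behind the board's right end and nothing is touching. I'll push left along the fence.

Call:
move_arm --rows "0 -0.8 0 0 0 0 0.5;0 -0.8 0 0 0 0 0.5;0 -0.8 0 0 0 0 0.5;0 -0.6 0 0 0 0 0.5;0 -0.6 0 0 0 0 0.5;0 -0.6 0 0 0 0 0.5;0 -0.6 0 0 0 0 0.5;0 -0.6 0 0 0 0 0.5;0 -0.6 0 0 0 0 0.5;0 -0.6 0 0 0 0 0.5;0 -0.6 0 0 0 0 0.5;0 -0.6 0 0 0 0 0.5;0 -0.6 0 0 0 0 0.5;0 -0.6 0 0 0 0 0.5;0 0 0 0 0 0 0.5"

```text
time_s: 5.8
eef_pos: [0.5359, -0.1211, 0.0765]
eef_rot: [-0.001, 0.999, 0.04, -0.001]
wrist_force: [-0.5, -0.4, 0.5]
opening: 0.498
```

Run:
```python
from h import *
st()
c=ctrl.camera("top");cv2.imwrite("pics/r3.png",rect(c,.022,.38,.80,-.28,.34,1200))
```

```text
t 5.8 F [-101.3 -161. ] z 76.5 toolx deg 4.64 f [-0.5 -0.4  0.5] op 0.498
```

View pics/r3.png

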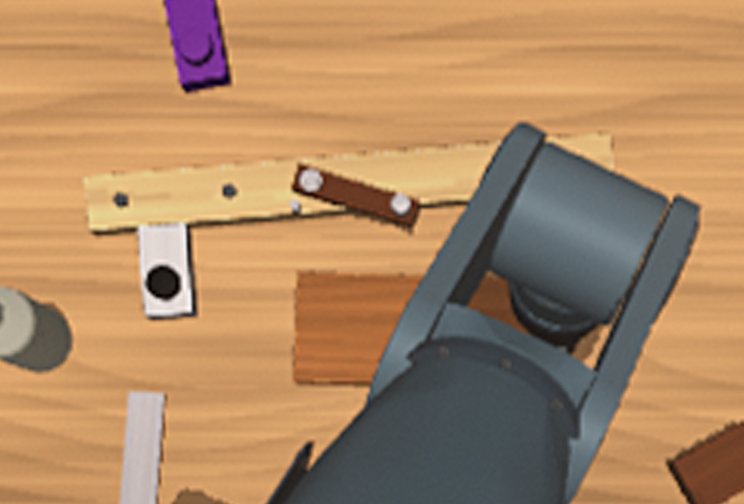

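The board has moved left and turned about half way (its left end is now at col 294). It is about 84 mm short of the stop face, so I'll push on nearly that far.

Call:
move_arm --rows "0 -0.6 0 0 0 0 0.5;0 -0.6 0 0 0 0 0.5;0 -0.6 0 0 0 0 0.5;0 -0.6 0 0 0 0 0.5;0 -0.6 0 0 0 0 0.5;0 -0.6 0 0 0 0 0.5;0 -0.6 0 0 0 0 0.5;0 -0.6 0 0 0 0 0.5;0 -0.6 0 0 0 0 0.5;0 -0.6 0 0 0 0 0.5;0 -0.6 0 0 0 0 0.5;0 -0.4 0 0 0 0 0.5;0 0 0 0 0 0 0.5"

```text
time_s: 7.15
eef_pos: [0.5307, -0.0518, 0.0769]
eef_rot: [-0.0, 0.999, 0.04, -0.0]
wrist_force: [-0.6, -0.4, 0.2]
opening: 0.498
```

Run:
```python
from h import *
st()
c=ctrl.camera("top");cv2.imwrite("pics/r4.png",rect(c,.022,.38,.80,-.28,.34,1200))
```

```text
t 7.15 F [-100.9  -91.5] z 76.9 toolx deg 4.63 f [-0.6 -0.4  0.2] op 0.498
```

View pics/r4.png

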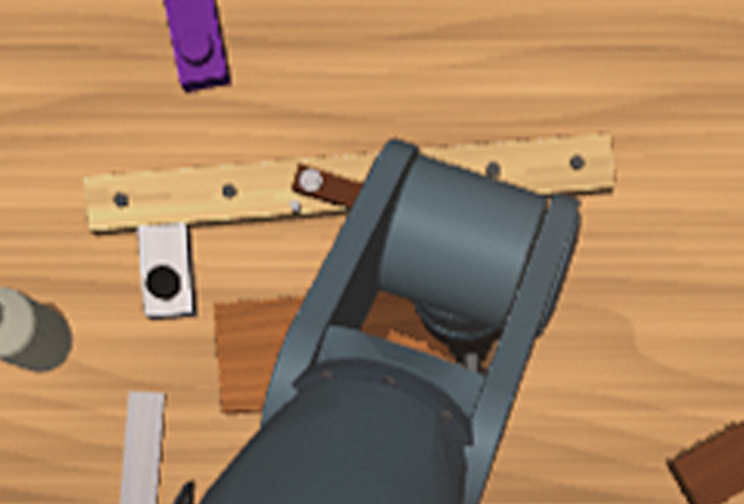

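The board now lies square to the fence. Its far-left corner is at (216,303), about 18 mm right of the stop and 67 mm from the fence. I'll back off, lift, turn the tool 90° and go to the near edge.

Run:
```python
from h import *
print(ctrl.get_obs()["q"])
```

```text
[-3.20687611e-01  4.12733568e-01  1.84279734e+00  3.42896904e-04
  8.86405032e-01 -4.01556967e-01]
```

Call:
move_arm --rows "0 2 0 0 0 0 0.5;0 0 -4 0 0 0 0.5;0 0 -4 0 0 0 0.5;0 0 0 0 0 0 0.5"

```text
time_s: 7.6
eef_pos: [0.5358, -0.0739, 0.1623]
eef_rot: [0.002, 0.999, 0.04, 0.005]
wrist_force: [0.7, -0.3, 0.4]
opening: 0.5
```

Call:
move_arm --rows "0 0 0 0 0 8.5 0.5;0 0 0 0 0 8.5 0.5;0 0 0 0 0 8.5 0.5;0 0 0 0 0 8.5 0.5;0 0 0 0 0 8.5 0.5;0 0 0 0 0 8.5 0.5;0 0 0 0 0 8.5 0.5;0 0 0 0 0 8.5 0.5;0 0 0 0 0 8.5 0.5;0 0 0 0 0 8.5 0.5;0 0 0 0 0 5 0.5;-3.2 2.2 0 0 0 0 0.5;-3.2 2.2 0 0 0 0 0.5;-3.2 2.2 0 0 0 0 0.5;-3.2 2.2 0 0 0 0 0.5;0 0 0 0 0 0 0.5"

```text
time_s: 9.2
eef_pos: [0.4307, 0.0509, 0.1556]
eef_rot: [0.001, 0.736, -0.677, -0.002]
wrist_force: [0.2, 0.0, -0.7]
opening: 0.501
```

Run:
```python
from h import *
st()
c=ctrl.camera("top");cv2.imwrite("pics/r5.png",rect(c,.022,.38,.80,-.28,.34,1200))
c=ctrl.camera("wrist");cv2.imwrite("pics/w5.png",c["color"])
```

```text
t 9.2 F [-192.4   18.8] z 155.6 toolx deg -85.24 f [ 0.2  0.  -0.7] op 0.501
```

View pics/w5.png

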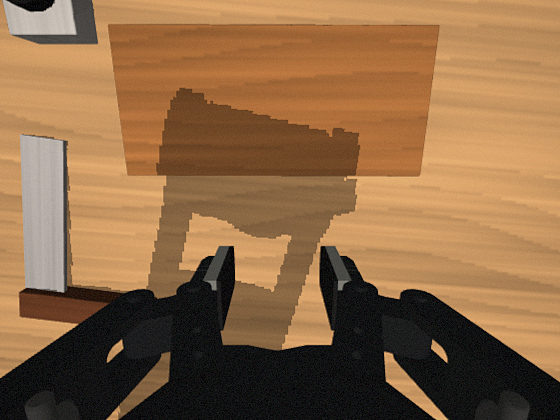

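View pics/r5.png

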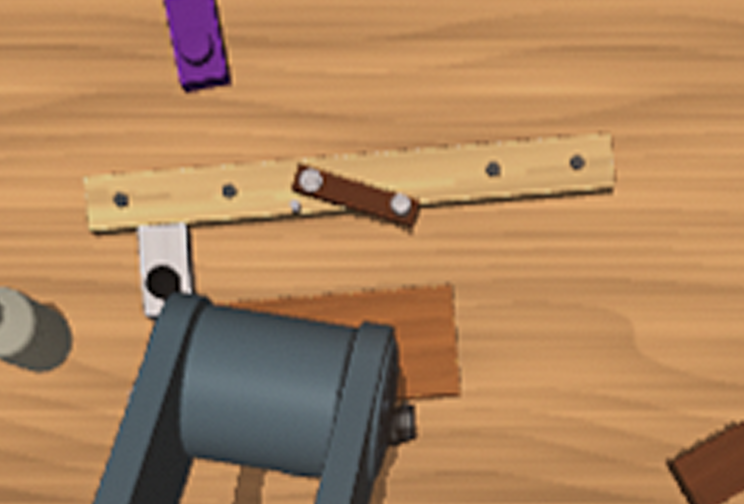

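The wrist view shows the board square to the jaws and centred on them (its middle at col 275, the fingers at 278), with its near edge at row 176. I'll lower and push it to the fence.

Call:
move_arm --rows "0 0 4 0 0 0 0.5;0 0 3.9 0 0 0 0.5;0 0 0 0 0 0 0.5;0 -0.8 0 0 0 0 0.5;0 -0.6 0 0 0 0 0.5;0 -0.6 0 0 0 0 0.5;0 -0.6 0 0 0 0 0.5;0 -0.6 0 0 0 0 0.5;0 -0.6 0 0 0 0 0.5;0 -0.6 0 0 0 0 0.5;0 -0.6 0 0 0 0 0.5;0 -0.6 0 0 0 0 0.5;0 -0.6 0 0 0 0 0.5;0 -0.6 0 0 0 0 0.5;0 -0.6 0 0 0 0 0.5;0 -0.4 0 0 0 0 0.5;0 0 0 0 0 0 0.5"

```text
time_s: 11.0
eef_pos: [0.5133, 0.0542, 0.078]
eef_rot: [-0.001, 0.735, -0.678, 0.001]
wrist_force: [-0.0, 0.2, 0.3]
opening: 0.496
```

Run:
```python
from h import *
st()
c=ctrl.camera("top");cv2.imwrite("pics/r6.png",rect(c,.022,.38,.80,-.28,.34,1200))
```

```text
t 11.0 F [-109.8   15.6] z 78.0 toolx deg -85.41 f [-0.   0.2  0.3] op 0.496
```

View pics/r6.png

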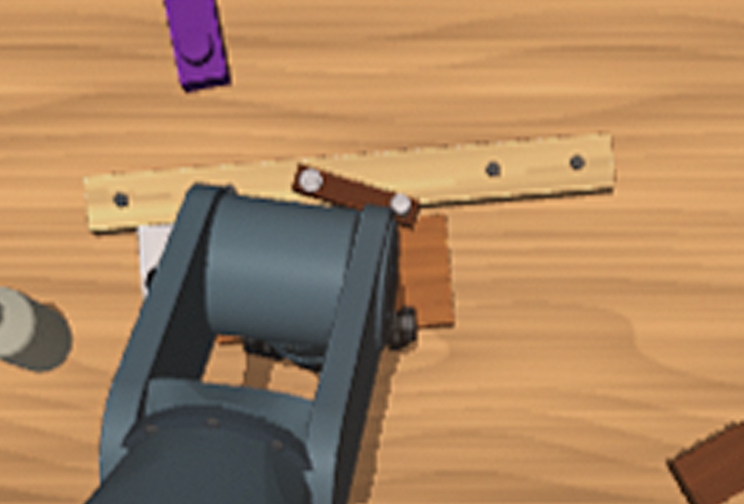

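About 10 mm to the fence is left (board corner at (447,215), fence edge at row 203). I'll push gently until the force rises.

Call:
move_arm --rows "0 -0.3 0 0 0 0 0.5;0 -0.3 0 0 0 0 0.5;0 -0.2 0 0 0 0 0.5;0 -0.1 0 0 0 0 0.5;0 0 0 0 0 0 0.5"

```text
time_s: 11.55
eef_pos: [0.5214, 0.055, 0.0779]
eef_rot: [-0.0, 0.735, -0.678, 0.0]
wrist_force: [-1.0, -0.8, -0.2]
opening: 0.499
```

```bash
python3 -c "
from h import *
st()"
```

```text
t 11.55 F [-101.6   15.7] z 77.9 toolx deg -85.41 f [-1.  -0.8 -0.2] op 0.499
```

Call:
move_arm --rows "0 -0.15 0 0 0 0 0.5;0 -0.15 0 0 0 0 0.5;0 0 0 0 0 0 0.5"

```text
time_s: 11.85
eef_pos: [0.523, 0.0552, 0.0776]
eef_rot: [0.001, 0.735, -0.678, -0.001]
wrist_force: [-6.5, -1.8, 5.5]
opening: 0.501
```

```bash
python3 -c "
from h import *
st()"
```

```text
t 11.85 F [-100.1   15.7] z 77.6 toolx deg -85.37 f [-6.5 -1.8  5.5] op 0.501
```

Contact with the fence shows (−6.5 N). I'll press 2 mm more to square it, then back off and go to the right end for the push to the stop.

Call:
move_arm --rows "0 -0.2 0 0 0 0 0.5;0 0 0 0 0 0 0.5"

```text
time_s: 12.05
eef_pos: [0.5233, 0.0554, 0.0772]
eef_rot: [0.003, 0.735, -0.678, -0.003]
wrist_force: [-12.3, -2.8, 10.1]
opening: 0.499
```

Call:
move_arm --rows "0 1 0 0 0 0 0.5;0 2 0 0 0 0 0.5;0 3 0 0 0 0 0.5;0 0 -4 0 0 0 0.5;0 0 -4 0 0 0 0.5;0 0 0 0 0 0 0.5"

```text
time_s: 12.65
eef_pos: [0.4701, 0.0502, 0.1633]
eef_rot: [-0.003, 0.735, -0.678, 0.005]
wrist_force: [0.5, 0.7, 0.5]
opening: 0.494
```

Run:
```python
from h import *
st()
c=ctrl.camera("wrist");cv2.imwrite("pics/w7.png",c["color"])
```

```text
t 12.65 F [-153.2   15. ] z 163.3 toolx deg -85.4 f [0.5 0.7 0.5] op 0.494
```

View pics/w7.png

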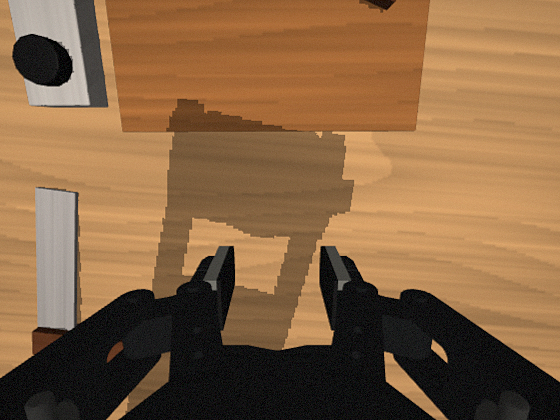

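After the press the wrist view shows the board still short of the stop (left end at col 112, stop at col 100). Next I'll turn back and narrow the fingers so they stay clear of the keeper's tip, then go to the right end.

Call:
move_arm --rows "0 0 0 0 0 -8.5 0.3;0 0 0 0 0 -8.5 0.3;0 0 0 0 0 -8.5 0.3;0 0 0 0 0 -8.5 0.3;0 0 0 0 0 -8.5 0.3;0 0 0 0 0 -8.5 0.3;0 0 0 0 0 -8.5 0.3;0 0 0 0 0 -8.5 0.3;0 0 0 0 0 -8.5 0.3;0 0 0 0 0 -8.5 0.3;0 0 0 0 0 -5 0.3;2.3 3.1 0 0 0 0 0.3;2.3 3.1 0 0 0 0 0.3;2.3 3.1 0 0 0 0 0.3;2.3 3.2 0 0 0 0 0.3;0 0 0 0 0 0 0.3;0 0 0 0 0 0 0.3"

```text
time_s: 14.4
eef_pos: [0.5676, -0.067, 0.1563]
eef_rot: [-0.001, 0.999, 0.039, -0.001]
wrist_force: [-0.5, 0.3, 0.2]
opening: 0.299
```

Run:
```python
from h import *
st()
c=ctrl.camera("wrist");cv2.imwrite("pics/w8.png",c["color"])
```

```text
t 14.4 F [ -65.4 -109.6] z 156.3 toolx deg 4.51 f [-0.5  0.3  0.2] op 0.299
```

View pics/w8.png

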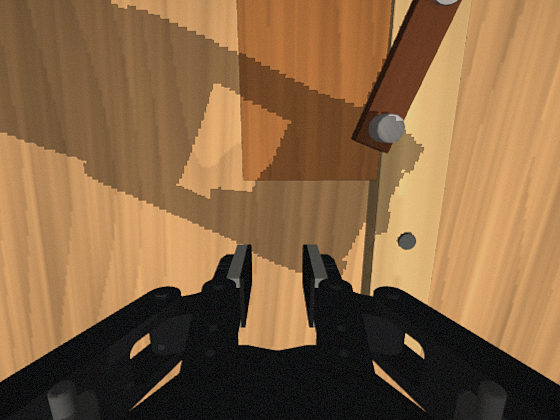

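The board's far edge lies along the fence (cols 385–393) and the keeper's tip is at (370,140), clear of the fingers' path. I'll shift slightly, lower and push left.

Call:
move_arm --rows "0.8 0 3.8 0 0 0 0.3;0 0 3.8 0 0 0 0.3;0 0 0 0 0 0 0.3;0 -0.6 0 0 0 0 0.3;0 -0.6 0 0 0 0 0.3;0 -0.6 0 0 0 0 0.3;0 -0.5 0 0 0 0 0.3;0 -0.4 0 0 0 0 0.3;0 0 0 0 0 0 0.3"

```text
time_s: 15.35
eef_pos: [0.5745, -0.0387, 0.0828]
eef_rot: [0.0, 0.999, 0.04, 0.001]
wrist_force: [0.7, -1.7, 1.3]
opening: 0.301
```

Run:
```python
from h import *
st()
c=ctrl.camera("top");cv2.imwrite("pics/r9.png",rect(c,.022,.48,.70,-.15,.25,1900))
```

```text
t 15.35 F [-56.2 -82. ] z 82.8 toolx deg 4.62 f [ 0.7 -1.7  1.3] op 0.301
```

View pics/r9.png

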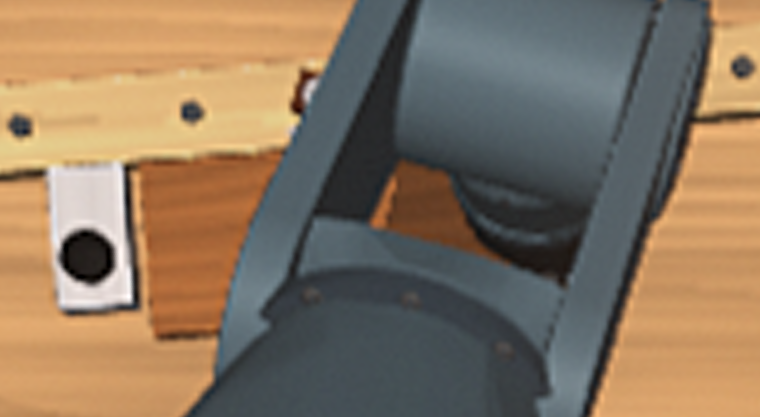

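The board lies flush to the fence with about 8 mm left to the stop. I'll push slowly until contact.

Call:
move_arm --rows "0 -0.3 0 0 0 0 0.3;0 -0.3 0 0 0 0 0.3;0 0 0 0 0 0 0.3"

```text
time_s: 15.7
eef_pos: [0.5734, -0.0329, 0.0819]
eef_rot: [-0.0, 0.999, 0.04, 0.0]
wrist_force: [1.0, -2.1, 2.1]
opening: 0.303
```

Call:
move_arm --rows "0 -0.15 0 0 0 0 0.3;0 -0.1 0 0 0 0 0.3;0 0 0 0 0 0 0.3"

```text
time_s: 16.0
eef_pos: [0.5732, -0.0309, 0.0819]
eef_rot: [0.0, 0.999, 0.04, -0.0]
wrist_force: [-0.2, -5.7, 1.8]
opening: 0.297
```

Call:
move_arm --rows "0 -0.1 0 0 0 0 0.3;0 -0.1 0 0 0 0 0.3;0 0 0 0 0 0 0.3"

```text
time_s: 16.3
eef_pos: [0.5736, -0.0306, 0.0819]
eef_rot: [0.002, 0.999, 0.04, 0.001]
wrist_force: [2.0, -12.4, -1.1]
opening: 0.295
```

The stop is reached (force rose to 12 N with no further motion). Backing off, lifting and checking.

Call:
move_arm --rows "0 1 0 0 0 0 0.3;0 2 0 0 0 0 0.3;0 0 -4 0 0 0 0;0 0 -4 0 0 0 0;0 4 -4 0 0 0 0;0 5 -4 0 0 0 0;0 5 -3 0 0 0 0;0 4 0 0 0 0 0;0 0 0 0 0 0 0"

```text
time_s: 17.2
eef_pos: [0.5882, -0.2199, 0.255]
eef_rot: [0.001, 0.999, 0.038, 0.001]
wrist_force: [-0.0, 0.9, 0.0]
opening: 0.004
```

Run:
```python
from h import *
st()
c=ctrl.camera("top");cv2.imwrite("pics/r10.png",rect(c,.022,.48,.70,-.15,.25,1900)); print(ctrl.get_obs()["q"])
c=ctrl.camera("side");cv2.imwrite("pics/s10.png",cv2.resize(c["color"][160:310,120:330],None,fx=3.6,fy=3.6,interpolation=cv2.INTER_CUBIC))
```

```text
t 17.2 F [ -57.1 -263.7] z 255.0 toolx deg 4.34 f [-0.   0.9  0. ] op 0.004
[-5.43597936e-01  3.39026235e-01  1.51643389e+00  9.93649932e-04
  1.28696213e+00 -6.20564901e-01]
```

View pics/r10.png

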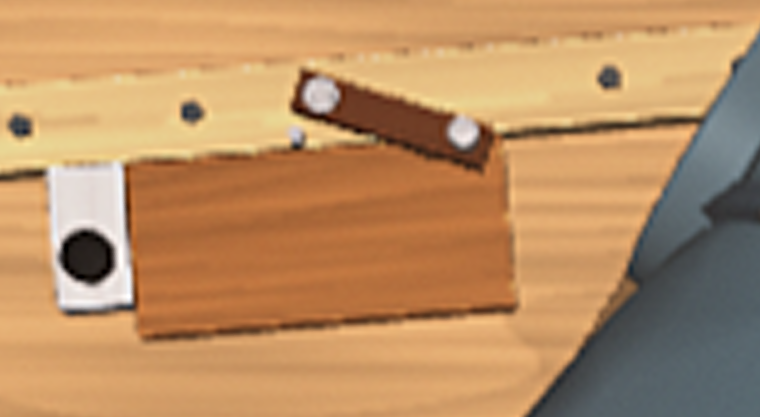

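View pics/s10.png

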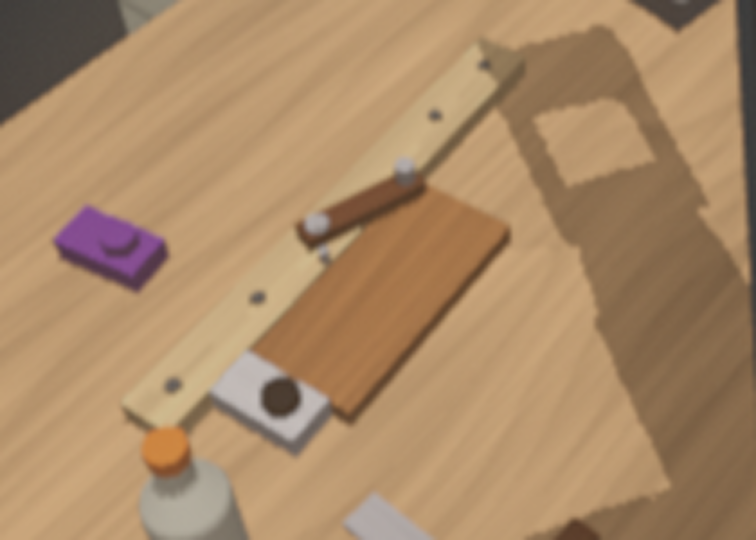

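From both views the board is against the stop (col 128) and along the fence, with its near edge at slope 0.080, which matches the fence. I'll press the near edge once more as a check, since the last push was sideways.

Call:
move_arm --rows "0 0 0 0 0 8.5 0.5;0 0 0 0 0 8.5 0.5;0 0 0 0 0 8.5 0.5;0 0 0 0 0 8.5 0.5;0 0 0 0 0 8.5 0.5;0 0 0 0 0 8.5 0.5;0 0 0 0 0 8.5 0.5;0 0 0 0 0 8.5 0.5;0 0 0 0 0 8.5 0.5;0 0 0 0 0 8.5 0.5;0 0 0 0 0 5 0.5;-4.2 1 1 0 0 0 0.5;-4.2 1 1 0 0 0 0.5;-4.2 1 1 0 0 0 0.5;-4.2 1 1 0 0 0 0.5;-4.2 1 1 0 0 0 0.5;-4.2 1 1 0 0 0 0.5;-4.2 1 1 0 0 0 0.5;0 0 0 0 0 0 0.5"

```text
time_s: 19.2
eef_pos: [0.4901, 0.0779, 0.1815]
eef_rot: [0.001, 0.737, -0.676, -0.004]
wrist_force: [0.3, 0.0, 0.5]
opening: 0.502
```

```bash
python3 -c "
from h import *
st()
c=ctrl.camera('wrist');cv2.imwrite('pics/w11.png',c['color'])"
```

```text
t 19.2 F [-131.1   41. ] z 181.5 toolx deg -85.03 f [0.3 0.  0.5] op 0.502
```

View pics/w11.png

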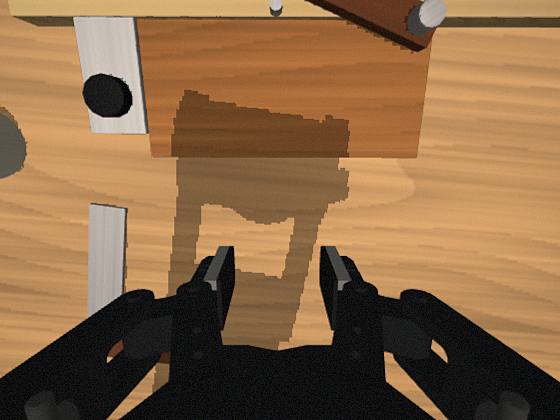

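The view shows the board tight along the fence (row 18) and the stop (col 147).

Call:
move_arm --rows "0 0 3.5 0 0 0 0.5;0 0 3.5 0 0 0 0.5;0 0 3.4 0 0 0 0.5;0 0 0 0 0 0 0.5;0 -0.8 0 0 0 0 0.5;0 -0.8 0 0 0 0 0.5;0 -0.6 0 0 0 0 0.5;0 -0.5 0 0 0 0 0.5;0 -0.2 0 0 0 0 0.5;0 0 0 0 0 0 0.5"

```text
time_s: 20.25
eef_pos: [0.5217, 0.0746, 0.0806]
eef_rot: [0.002, 0.735, -0.678, -0.002]
wrist_force: [-10.7, -2.2, 8.7]
opening: 0.499
```

```bash
python3 -c "
from h import *
st()"
```

```text
t 20.25 F [-99.8  35.2] z 80.6 toolx deg -85.35 f [-10.7  -2.2   8.7] op 0.499
```

Contact came at the same place as before (−100 mm, 10.7 N), so the board is flush. Retreating, and working out the knob's position.

Call:
move_arm --rows "0 1 0 0 0 0 0.3;0 3 0 0 0 0 0;0 0 -4 0 0 0 0;0 0 -4 0 0 0 0;0 0 -3 0 0 0 0;0 0 0 0 0 0 0"

```text
time_s: 20.85
eef_pos: [0.4871, 0.0711, 0.1959]
eef_rot: [-0.004, 0.735, -0.678, 0.005]
wrist_force: [-0.0, -0.1, 0.5]
opening: 0.007
```

Run:
```python
from h import *
st()
c=ctrl.camera("top")
for px,z in [((463,132),.0565),((321,95),.0395),((0,0),0)]:
    w=[.70-px[1]/1900,.25-px[0]/1900,.022]
    p=P(c,proj(c,[w]),z)[0]; print(px,p.round(4),F(p).round(4))
p=O+EX*.022+EY*.03; 
for a in np.arange(.2,1.6,.1):
    k=p+.078*(-np.sin(a)*EX-np.cos(a)*EY); print(round(a,2),F(k).round(4))
```

```text
t 20.85 F [-134.5   34.5] z 195.9 toolx deg -85.4 f [-0.  -0.1  0.5] op 0.007
(463, 132) [0.6218 0.0042 0.0565] [-0.0057 -0.043 ]
(321, 95) [0.6453 0.0788 0.0395] [0.0237 0.0295]
(0, 0) [0.707  0.2562 0.    ] [0.0994 0.2014]
0.2 [ 0.0065 -0.0464]
0.3 [-0.0011 -0.0445]
0.4 [-0.0084 -0.0418]
0.5 [-0.0154 -0.0385]
0.6 [-0.022  -0.0344]
0.7 [-0.0282 -0.0297]
0.8 [-0.034  -0.0243]
0.9 [-0.0391 -0.0185]
1.0 [-0.0436 -0.0121]
1.1 [-0.0475 -0.0054]
1.2 [-0.0507  0.0017]
1.3 [-0.0532  0.0091]
1.4 [-0.0549  0.0167]
1.5 [-0.0558  0.0245]
```

Knob at fence-frame (−6, −43) mm, so the keeper is at about 0.36 rad. I'll turn the tool so its −y face can push tangentially, and move to above a spot behind the knob.

Call:
move_arm --rows "0 0 0 0 0 -8.4 0;0 0 0 0 0 -8.4 0;0 0 0 0 0 -8.4 0;0 0 0 0 0 -8.4 0;0 0 0 0 0 -8.4 0;0 0 0 0 0 -8.4 0;0 0 0 0 0 -8.4 0;0 0 0 0 0 -8.4 0;0 0 0 0 0 -8.4 0;0 0 0 0 0 -8.4 0;0 0 0 0 0 -8.4 0;0 0 0 0 0 -8.4 0;0 0 0 0 0 -8.4 0;0 0 0 0 0 -8.4 0;0 0 0 0 0 -8.4 0;0 0 0 0 0 -8.4 0;0 0 0 0 0 -8.4 0;0 0 0 0 0 -8.4 0;0 0 0 0 0 -8.4 0;0 0 0 0 0 0 0"

```text
time_s: 22.9
eef_pos: [0.4832, 0.0713, 0.1892]
eef_rot: [-0.001, 0.797, 0.604, -0.001]
wrist_force: [0.4, 1.0, -0.4]
opening: 0.002
```

Call:
move_arm --rows "-0.5 3.6 0 0 0 0 0;-0.5 3.6 0 0 0 0 0;-0.5 3.6 0 0 0 0 0;-0.6 3.6 0 0 0 0 0;-0.6 3.6 0 0 0 0 0;0 0 0 0 0 0 0"

```text
time_s: 23.5
eef_pos: [0.6524, -0.0061, 0.1892]
eef_rot: [0.001, 0.8, 0.601, 0.0]
wrist_force: [-0.5, -0.4, 0.9]
opening: 0.0
```

```bash
python3 -c "
from h import *
st()
c=ctrl.camera('wrist');cv2.imwrite('pics/w12.png',c['color']);print(ctrl.get_obs()['q'])"
```

```text
t 23.5 F [ 24.1 -55.7] z 189.2 toolx deg 73.83 f [-0.5 -0.4  0.9] op 0.0
[-1.89583630e-01  4.59424466e-01  1.49308949e+00 -4.43025187e-05
  1.18992661e+00 -1.47934729e+00]
```

View pics/w12.png

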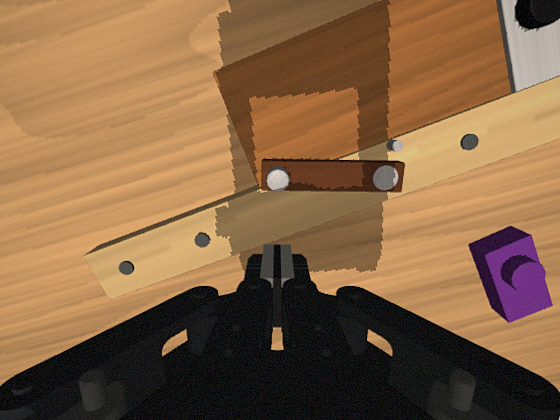

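The view shows the shut fingers at (277,255), right behind the knob at (278,180), and the bar lies across the push direction. I'll lower to knob height, close the gap and start the arc.

Call:
move_arm --rows "0 0 3.6 0 0 0 0;0 0 3.6 0 0 0 0;0 0 0 0 0 0 0;0 -0.7 0 0 0 0 0;0 -0.5 0 0 0 0 0;-0.1 -0.54 0 0 0 4 0;-0.1 -0.54 0 0 0 4 0;-0.1 -0.54 0 0 0 4 0;-0.1 -0.54 0 0 0 4 0;-0.1 -0.54 0 0 0 4 0;0 0 0 0 0 0 0"

```text
time_s: 24.65
eef_pos: [0.6119, 0.0062, 0.1207]
eef_rot: [0.001, 0.89, 0.455, 0.001]
wrist_force: [0.3, 0.5, -0.6]
opening: 0.004
```

```bash
python3 -c "
from h import *
st()
c=ctrl.camera('wrist');cv2.imwrite('pics/w13.png',c['color'])"
```

```text
t 24.65 F [-15.4 -40.2] z 120.7 toolx deg 54.16 f [ 0.3  0.5 -0.6] op 0.004
```

View pics/w13.png

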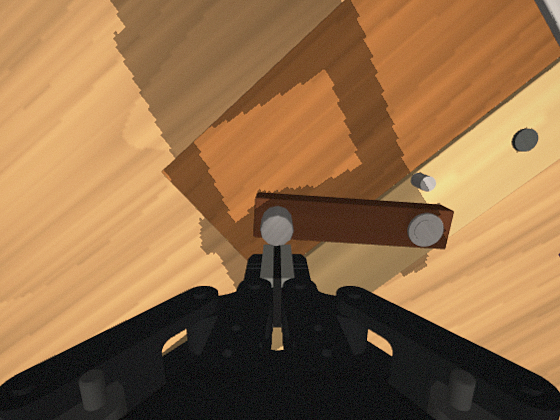

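The knob sits against the fingertips at (277,228) and the bar is following. Continuing the arc.

Call:
move_arm --rows "-0.1 -0.54 0.2 0 0 4 0;-0.1 -0.54 0 0 0 4 0;-0.1 -0.54 0 0 0 4 0;-0.1 -0.54 0 0 0 4 0;-0.1 -0.54 0 0 0 4 0;-0.1 -0.54 0 0 0 4 0;-0.1 -0.54 0 0 0 4 0;-0.1 -0.54 0 0 0 4 0;-0.1 -0.54 0 0 0 4 0;0 0 0 0 0 0 0"

```text
time_s: 25.7
eef_pos: [0.5754, 0.0383, 0.1173]
eef_rot: [0.0, 0.987, 0.159, 0.001]
wrist_force: [0.5, -0.6, 0.2]
opening: 0.002
```

```bash
python3 -c "
from h import *
st()
c=ctrl.camera('wrist');cv2.imwrite('pics/w14.png',c['color'])"
```

```text
t 25.7 F [-49.2  -5.3] z 117.3 toolx deg 18.27 f [ 0.5 -0.6  0.2] op 0.002
```

View pics/w14.png

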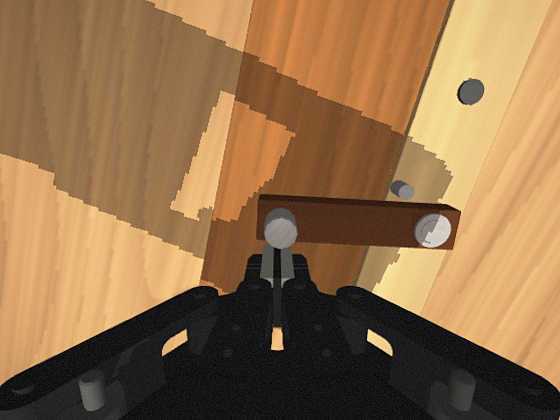

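Still tracking, with the pin now close to the bar at (402,188). About 14° to go.

Call:
move_arm --rows "-0.1 -0.54 0 0 0 4 0;-0.1 -0.54 0 0 0 4 0;-0.1 -0.54 0 0 0 4 0;0 0 0 0 0 0 0"

```text
time_s: 26.15
eef_pos: [0.5689, 0.0521, 0.117]
eef_rot: [0.001, 0.998, 0.055, 0.001]
wrist_force: [1.0, -4.0, -0.4]
opening: -0.004
```

Call:
move_arm --rows "0 -0.15 0 0 0 1.5 0;0 -0.15 0 0 0 0 0;0 0 0 0 0 0 0"

```text
time_s: 26.45
eef_pos: [0.5687, 0.0528, 0.117]
eef_rot: [0.003, 0.999, 0.042, 0.001]
wrist_force: [-0.4, -14.3, 1.0]
opening: -0.004
```

```bash
python3 -c "
from h import *
st()
c=ctrl.camera('wrist');cv2.imwrite('pics/w15.png',c['color'])"
```

```text
t 26.45 F [-54.7   9.7] z 117.0 toolx deg 4.84 f [ -0.4 -14.3   1. ] op -0.004
```

View pics/w15.png

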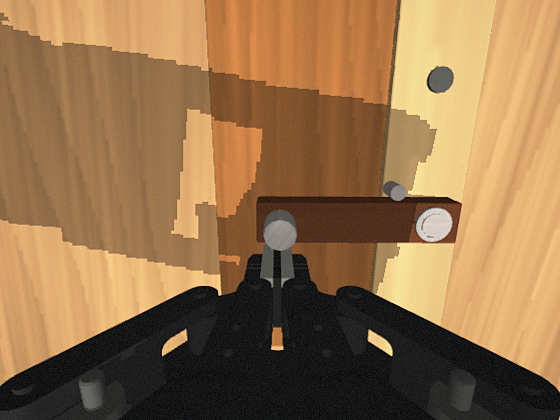

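The bar is against its pin, as the 14 N at a standstill shows. Backing straight off, lifting and moving clear.

Call:
move_arm --rows "0 0.5 0 0 0 0 0;0 1.5 0 0 0 0 0;0 2 0 0 0 0 0;0 0 -4 0 0 0 0;0 0 -4 0 0 0 0;0 4 -4 0 0 0 0;0 4 -3 0 0 0 0;-2 5 0 0 0 0 0;-3 5 0 0 0 0 0;-3 5 0 0 0 0 0;-3 4 0 0 0 0 0;0 0 0 0 0 0 0"

```text
time_s: 27.7
eef_pos: [0.4888, -0.2443, 0.2618]
eef_rot: [0.001, 0.999, 0.038, -0.0]
wrist_force: [0.3, 0.0, 0.1]
opening: 0.003
```

Run:
```python
from h import *
st()
c=ctrl.camera("top");cv2.imwrite("pics/top16.png",c["color"]);cv2.imwrite("pics/r16.png",rect(c,.022,.48,.70,-.15,.25,1900))
for q,z in [("keeper",.0385),("board",.02),("fence",.024),("tray",.035),("offcut",.04),("square",.018),("glue",.1)]:
    for d in ctrl.trace("top",q):
        w=P(c,quad(d["region"])[:,0],z)[:,:2]*1000; r=cv2.minAreaRect(w.astype(np.float32)); print(q,round(d["confidence"],2),[np.round(v,1) for v in r])
c=ctrl.camera("side");cv2.imwrite("pics/s16.png",cv2.resize(c["color"][160:310,120:330],None,fx=3.6,fy=3.6,interpolation=cv2.INTER_CUBIC))
```

```text
t 27.7 F [-158.1 -280. ] z 261.8 toolx deg 4.38 f [0.3 0.  0.1] op 0.003
keeper 0.77 [array([607.3,  74.2]), array([103.4,  22.1]), np.float64(4.6)]
keeper 0.65 [array([572.5,  79. ]), array([ 93.3, 196.9]), np.float64(4.8)]
board 0.89 [array([577.3,  81.2]), array([ 97.7, 201.2]), np.float64(5.3)]
board 0.6 [array([ 175.1, -311.5]), array([127.1, 255.9]), np.float64(15.3)]
fence 0.83 [array([617.2,  45.8]), array([113.1, 443.9]), np.float64(4.8)]
tray 0.49 [array([573.1,  79.6]), array([ 93.5, 197.4]), np.float64(4.7)]
square 0.73 [array([401.5, 189.3]), array([ 99.8, 135.9]), np.float64(86.5)]
glue 0.97 [array([515.7, 302.5]), array([94.3, 51. ]), np.float64(64.0)]
glue 0.32 [array([594. ,  67.1]), array([95. , 22.1]), np.float64(3.9)]
```

View pics/r16.png

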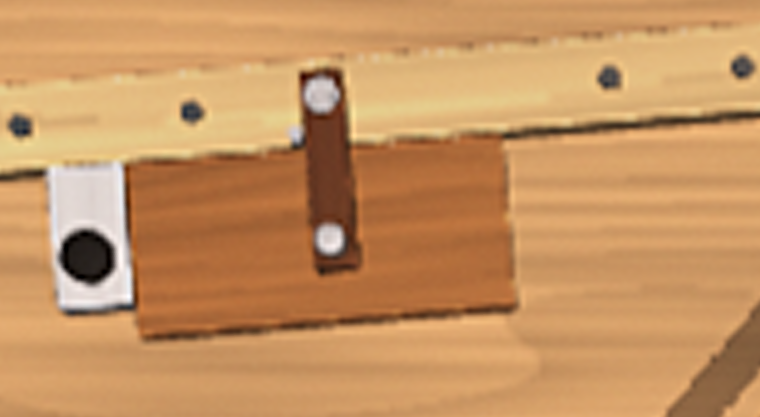

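View pics/s16.png

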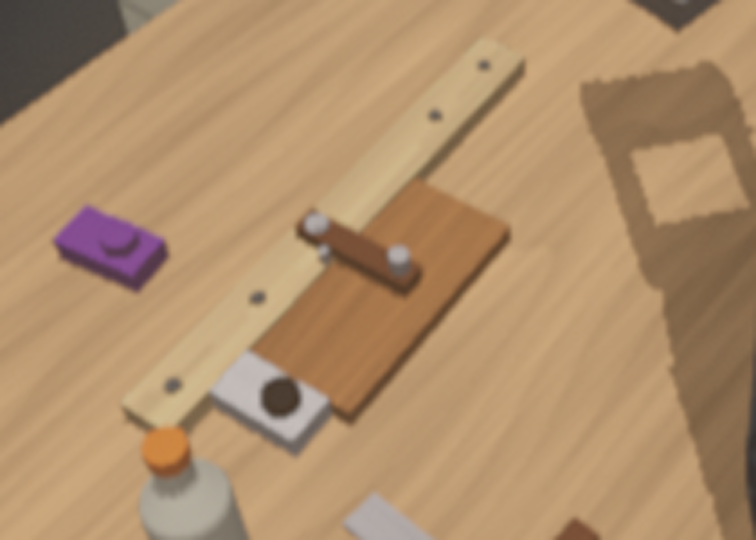

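View pics/top16.png

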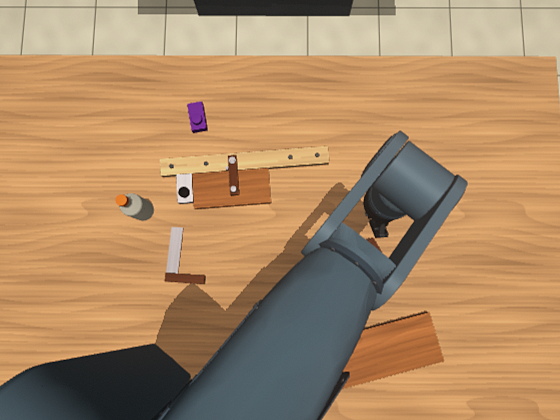

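The views show the board in the fence/stop corner, the keeper square across it and against its pin, and the bottle and try square where they were. The arm hides the tray and offcut in this view, but the arm is well above them and never touched them. Handing in.

```bash
python3 -c "
from bench import ctrl
print(ctrl.hand_in())"
```

```text
the job is handed in; nothing more can be done
None
```

The board is in place against the fence and the stop, and the keeper is swung fully across it. I handed the job in at about 28 s with the arm raised clear of everything.

**Board:** I pushed it left with two fingers on its right end, then onto the fence, then up to the stop. A second press against the fence met resistance at the same position as the first (about 10 N), so the long edge is flush. At the stop the force rose to 12 N with the board no longer moving.

**Keeper:** I pushed its knob round until the bar stood still against the pin at 14 N. In the last top picture the bar measures 4.6° and the fence about 4.6–4.8° from the robot's axes, so it is square to the fence. The mask for the board reads 5.3°, within the blur of its outline.

**Other things:** The bottle and try square measure within 2 mm of where they started. The arm hid the tray and offcut in the last top view, so I could not re-measure them. Nothing was driven near enough to touch them, and no force showed near them.

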